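# Block the gaps of a stripped meter and load its kit tray

### The arm

A 7-joint arm with a two-finger parallel gripper is mounted at the origin on the work surface. World frame = base frame: x ahead of the robot, y to its left, z up, the work surface at z = 0. Lengths are in m, angles in degrees, forces in N, time in s.
With the tool pointing down it reaches from about 0.425 to 0.875 m from the base axis. Payload 4.7 kg.
Tool frame: the origin (TCP) lies at the very end of the fingers, on their centre line; the grasp point (between the pads) lies 19 mm behind it (env.grasp_offset is the distance from the TCP to the grasp point, in m); z points along the fingers, y is the line along which they close (so a half turn about z gives the same grasp; the last joint's range is limited). The gripper opens to 87 mm and grips with 3 to 60 N. Pads are 19 mm wide; open, the fingers measure 117 mm over their backs; the gripper's body (75 mm by 190 mm) begins 51 mm behind the grasp point.
Start: joints at [-74.765, 18.392, -4.016, 83.108, 1.295, 78.541, -3.26], TCP at [0.162, 0.63, 0.223] pointing down, gripper open.
Joint ranges: [-163.93, 163.93], [-17.29, 119.83], [-79.2, 71.16], [3.27, 140.29], [-89.18, 269.18], [5.43, 117.66], [-154.24, 154.24]. Speed limits (degrees/s): [147.25, 147.25, 180, 180, 180, 180, 180].

### API

Orientations are given as [roll, pitch, yaw] about the fixed x, y, z axes, in that order (R = Rz(yaw) Ry(pitch) Rx(roll)).
In Python, from cell import env gives the robot as it stands. The module is installed in compiled form; this text tells all that it offers.
- The arm moves only by the tool drive_tool, never from a script. Its argument "moves" is one flat list of numbers, 5 for each row, row after row: the shift along the tool's x, y, z in units of 40 mm (1.0 is 40 mm), then the turn about the tool's z in units of 10 degrees (1.0 is 10 degrees), then the finger opening in mm, from 0 to 87. A call has 1 to 5 rows; each row is the pose to reach, as a shift and turn from the pose commanded when the call began, along the tool's axes at that moment; what a row does not reach only later rows make up. A row lasts 1/8 s, in which the tool goes at most 62.5 mm and 10.7 degrees, less where a joint would pass 70% of its speed; a pose out of reach is approached as far as the arm can. A call with a gripper value outside its range is refused whole. The fingers move at their own pace and stop on an object; "squeeze" is the grip in N (left out, the last holds). Time passes only in rows, so rows that repeat a pose let the fingers close. It gives the time, the measured TCP pose, the force, the opening and the grip force at its end, in the units of the state.
- env.get_obs(): the state, without advancing time (a new reading comes with each control period).
- env.read_camera(name): name is "side" or "top"; returns (picture, depth): 420x560x3 uint8, red, green, blue; 420x560 float32, m along the optical axis (not along the pixel's ray), 0 where there is no reading.
- env.camera_model(name): a dict with "K" (3x3 intrinsics, pixels), "rvec" (rotation vector, rad) and "tvec" (3), from world to camera coordinates, as OpenCV has them. Camera axes: x right, y down, z forward; pixel columns grow to the right and rows downward; lengths in m; the calibration is good to about 2 mm. A picture is of the moment at which its call begins. camera_model takes no time and is no camera call.
- env.sign_off(): hands the job in; it is judged then, once.
The state is a dict: "time_s": time; "qpos": joint angles; "joint_velocities": joint speeds; "effort": joint torques, N m; "tool_pos": TCP position; "tool_rot": TCP orientation; "force": force on the tool from outside, world axes, zero at the start; "wrist_torque": the same for the moment, N m; "grip_width": finger opening in m; "grasp_force": force on a finger pad.
Only numpy, scipy, OpenCV 4.12 (cv2) and the standard library are available. Lean on these libraries where they do the work, as an engineer would, in place of code of your own. Each camera call takes 0.05 s, during which the arm holds its last target. There are 200 camera calls.

### The job

This meter has been stripped for overhaul and goes to the calibration room: take its two spring spacers from the wooden rest and push them down into the meter frame's air gaps, the thin one in the narrow gap and the thick one in the wide gap, each fully home on the bottom of its gap. Also load the wooden kit tray: first lay every low part that is on the counter flat in a low cell of its own, and only after all of those are in, stand the spindle tube and the oil bottle upright in the two cells at the tray's raised end board, one in each. Leave the crimping plier and the tin of lead seals where they are.

Things in the scene. Friction and masses are not known exactly. Their poses are not given: they have to be found in the camera images.
- meter_frame: Fixed grey cast frame of an electricity meter lying on its back, base plate 150 (x) x 200 (y) x 10 mm; origin at the centre of its underside, z up. On it stand two pairs of pole blocks, 44 mm long (y), their tops 60 mm above the counter, with an upright air gap between each pair; two bearing brackets 14 x 22 mm, 56 mm high, stand at x = +-64, y = 0 mm.
- gap_narrow (a point): Middle of the bottom of the narrow gap, at (0, -55, 22) mm in the frame; its x axis points across the gap, y along it, z up. The gap is 9.5 mm wide (x), 44 mm long (y), 38 mm deep, open above and at both ends. The pole pair is of dark laminations, 69.5 mm over all in x, with a brown coil round each pole (56 mm long in y, its top 58 mm above the counter).
- gap_wide (a point): Middle of the bottom of the wide gap, at (0, 55, 22) mm in the frame, same axes. The gap is 15.5 mm wide (x), 44 mm long (y), 38 mm deep, open above and at both ends. The pole pair is plain grey steel, 67.5 mm over all in x.
- spacer_rest: Fixed wooden rest, 72 (x) x 92 (y) x 26 mm; origin at the centre of its underside. It has two blind slots, 39 mm long in x, 20 mm deep (bottom 6 mm above the counter): one 12 mm wide at y = -22 mm holds the thin spacer, one 18 mm wide at y = +22 mm the thick one.
- spacer_thin: Loose aluminium blade, 8 mm thick (its x), 36 long (its y), 46 high (z), half-round lower edge, 48 g; origin at the middle of its lower edge, z up. It stands upright in the rest. A bowed brass leaf spring, 16 x 20 mm, centred 17 mm above the lower edge, stands 2.2 mm proud of its +x face and gives way flush under 3 to 4.5 N. The top 15 mm are plain: grip there over length or thickness.
- spacer_thick: As the thin spacer but 14 mm thick, 75 g; same length, height, leaf and origin. In its gap the leaf holds either spacer by friction wherever it is let go, so it must be pushed down, with some 5 to 12 N; fully home its top stands 8 mm above the pole tops. The leaf may face either side of the gap.
- kit_tray: Fixed light wooden tray, 190 (x) x 250 (y) mm, floor 5 mm thick, other outer walls 13 mm and dividers 11 mm high over all; origin at the centre of its underside. Two rows (x) of three cells (y), each about 85 x 76 mm; the pair at the -y end, along the raised end board (32 mm high), is the tall end, the other four are low cells.
- low_cell0 (a point): Centre of the floor of a low cell of the tray, 5 mm above the counter.
- low_cell1 (a point): Centre of the floor of a low cell of the tray, 5 mm above the counter.
- low_cell2 (a point): Centre of the floor of a low cell of the tray, 5 mm above the counter.
- low_cell3 (a point): Centre of the floor of a low cell of the tray, 5 mm above the counter.
- tall_cell0 (a point): Centre of the floor of a cell at the tall end of the tray, 5 mm above the counter.
- tall_cell1 (a point): Centre of the floor of a cell at the tall end of the tray, 5 mm above the counter.
- clamp_ring: Low part, may be absent: loose nickelled clamp ring lying flat, outside diameter 46, inside 34, 20 mm high, with a screw lug 14 mm wide that reaches to 31.5 mm from the centre at its +x side; 70 g; origin at the centre of its underside, z up.
- seal_holder: Low part, may be absent: loose ochre plastic seal holder lying flat, a block 44 (x) x 26 (y) x 18 mm; 35 g; origin at the centre of its underside, z up.
- terminal_block: Low part, may be absent: loose black bakelite terminal block with brass screws, 60 (x) x 28 (y) x 24 mm (its ribs 26 mm); 95 g; origin at the centre of its underside, z up.
- register: Low part, may be absent: loose meter register, an aluminium frame with white number drums, 56 (x) x 32 (y) x 26 mm; 90 g; origin at the centre of its underside, z up.
- spindle_tube: Tall part: loose upright aluminium tube that holds the disc spindle, 28 mm across, 100 mm high with a black cap 30 mm across (the top 14 mm); 110 g; origin at the centre of its underside, z up.
- oil_bottle: Tall part: loose upright amber oil bottle, 34 mm across up to 68 mm high, with a black cap 21 mm across up to 95 mm; 120 g; origin at the centre of its underside, z up.
- crimping_plier: Bystander: rusted crimping plier, 170 mm long, lying flat, 14 mm high; origin near the middle of its underside, jaws to +x.
- seal_tin: Bystander: round tin of lead seals, 64 mm across, 30 mm high; origin at the centre of its underside.

How it is judged:
By the outcome, as a careful person would: the job done as asked, in the order asked, and still so for the second after the job is handed in, with the robot touching nothing.
Of clamp_ring, seal_holder, terminal_block, register only 2 to 4 are there at a start; the rules pass over those that are not, and their reading is None.
At some moment in a run one of clamp_ring, seal_holder, terminal_block, register may be knocked a few centimetres aside while the robot is not near it.
It also fails if it takes over 210 s, if anything falls off the work surface, if the arm or the gripper's body presses on something with over 40 N, if the wrist force passes 120 N, or if a joint passes its speed limit or range.

## Working session

There is one attempt and no reset: what is moved stays moved. The work goes in short steps, Python scripts to look and compute and a tool call to move; the robot and the scene stay as the last step left them, time stands still between calls to the robot, and variables do not carry over. Pictures are saved under pics/ and viewed, at most 14 in all, crops included, and the job is handed in when it is done.

Besides the shell and the picture viewer there is one more tool, called after "Call:" by a JSON object that holds its "fn" and its "kwargs", one argument or row to a line. drive_tool: Moves the arm, as the interface text tells. Its arguments: {"type":"object","properties":{"moves":{"type":"array","items":{"type":"number"}},"squeeze":{"type":"number"}},"required":["moves"]}

```bash
mkdir -p pics; cat > h.py <<'E'
import numpy as np, cv2
from cell import env
def look(name):
    im,d=env.read_camera(name); m=env.camera_model(name)
    K=np.array(m["K"]);R,_=cv2.Rodrigues(np.array(m["rvec"],float));t=np.array(m["tvec"],float).ravel()
    v,u=np.mgrid[0:420,0:560]
    pc=np.stack([(u-K[0,2])/K[0,0]*d,(v-K[1,2])/K[1,1]*d,d],-1)
    P=(pc-t)@R; P[d==0]=np.nan
    return im,d,P,(K,R,t)
def ray(cam,u,v,z):
    K,R,t=cam; C=-R.T@t; r=R.T@np.linalg.inv(K)@np.array([u,v,1.]); return C+r*(z-C[2])/r[2]
def proj(cam,p):
    K,R,t=cam; q=K@(R@np.array(p,float)+t); return q[:2]/q[2]
def save(im,name): cv2.imwrite("pics/"+name,cv2.cvtColor(im,cv2.COLOR_RGB2BGR))
E
python3 - <<'E'
from h import *
o=env.get_obs(); print({k:np.round(v,3) for k,v in o.items()}, env.grasp_offset)
for n in("top","side"):
    im,d,P,cam=look(n); save(im,n+"0.png"); np.savez(n+"0.npz",im=im,P=P)
    print(n,-cam[1].T@cam[2],cam[0][0,0],(d==0).mean())
E
```

```text
{'time_s': np.float64(0.0), 'qpos': array([-74.765,  18.437,  -4.016,  83.175,   1.295,  78.542,  -3.26 ]), 'joint_velocities': array([ 0.025, -0.027,  0.046, -0.032,  0.042,  0.101, -0.03 ]), 'effort': array([-0.0000e+00, -4.9131e+01, -4.0400e-01, -3.1251e+01, -6.4000e-02,
        4.4000e-02,  0.0000e+00]), 'tool_pos': array([0.162, 0.629, 0.221]), 'tool_rot': array([-1.79891e+02,  6.00000e-03,  1.65575e+02]), 'force': array([0.856, 0.1  , 0.17 ]), 'wrist_torque': array([-0.044, -0.06 , -0.006]), 'grasp_force': np.float64(0.0), 'grip_width': np.float64(0.087)} 0.0187
top [ 0.42112459 -0.00670556  1.34586762] 498.46306735578366 0.004124149659863945
side [ 0.5677503  -0.88269586  0.56385381] 492.6073028721343 0.0037032312925170067
```

View pics/top0.png

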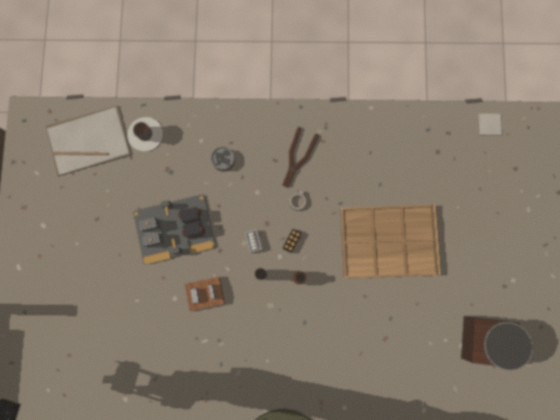

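View pics/side0.png

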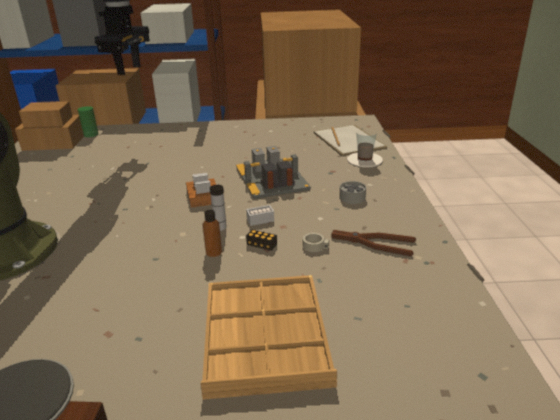

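The top view shows the frame (175,230), rest (205,295), ring (298,201), register (254,241), terminal block (292,240), tube (260,273), bottle (299,278), tray (390,242) with the raised board on its right, plier (300,158) and tin (222,158). I see no obvious seal holder.

```bash
python3 - <<'E'
from h import *
for n in("top","side"):
    z=np.load(n+"0.npz");im,P=z["im"],z["P"]; Z=P[...,2]
    tab=(abs(Z)<.006)&(P[...,0]>.3)&(P[...,0]<.9)&(abs(P[...,1])<.5); print(n,"table z",np.median(Z[tab]),Z[tab].std())
    m=((Z>.007)&(Z<.15)&(P[...,0]>.3)&(P[...,0]<.95)&(abs(P[...,1])<.5)).astype(np.uint8)
    k,L,S,C=cv2.connectedComponentsWithStats(m,connectivity=4)
    for i in range(1,k):
        if S[i,4]<25: continue
        q=P[L==i]; zt=np.percentile(q[:,2],95); t=q[q[:,2]>zt-.006]
        r=cv2.minAreaRect((t[:,:2]*1000).astype(np.float32))
        print(C[i].round(),S[i,4],"ztop %.0f"%(zt*1e3),"mean",(t.mean(0)*1e3).round(),"rect",np.round(r[0]),np.round(r[1]),round(r[2]))
im=np.load("top0.npz")["im"]; save(cv2.resize(im[120:320,130:330],(800,600)[:1]*1+(600,) if 0 else (600,600),interpolation=2),"crop1.png")
E
```

```text
top table z -0.00040827774256114617 0.002704814718108656
[143. 131.] 288 ztop 73 mean [823. 379.  74.] rect [824. 379.] [14. 43.] 48
[297. 158.] 496 ztop 17 mean [773. -30.  14.] rect [772. -31.] [ 61. 168.] 69
[223. 159.] 457 ztop 31 mean [768. 173.  28.] rect [767. 173.] [63. 62.] 22
[298. 200.] 144 ztop 23 mean [655. -35.  20.] rect [653. -36.] [43. 48.] 37
[174. 229.] 3355 ztop 61 mean [575. 295.  59.] rect [574. 301.] [129. 168.] 41
[396. 241.] 1108 ztop 33 mean [ 555. -400.   31.] rect [ 554. -400.] [188.   9.] 2
[372. 219.] 37 ztop 16 mean [ 605. -235.   13.] rect [ 604. -235.] [ 4. 52.] 89
[292. 241.] 242 ztop 27 mean [545. -18.  24.] rect [545. -19.] [27. 59.] 64
[253. 241.] 241 ztop 29 mean [541.  84.  26.] rect [543.  84.] [56. 32.] 16
[387. 240.] 130 ztop 15 mean [ 553. -277.   12.] rect [ 553. -273.] [ 43. 101.] 2
[374. 255.] 34 ztop 14 mean [ 512. -240.   11.] rect [ 511. -239.] [37.  8.] 8
[261. 274.] 122 ztop 103 mean [454.  59. 100.] rect [453.  59.] [25. 27.] 1
[299. 278.] 143 ztop 95 mean [447. -39.  94.] rect [446. -39.] [17. 18.] 1
[204. 294.] 984 ztop 51 mean [4
[... 1208 characters left out ...]
 91 ztop 9 mean [ 589. -273.    8.] rect [ 589. -277.] [27. 33.] 24
[277. 331.] 31 ztop 9 mean [ 570. -280.    8.] rect [ 570. -279.] [ 9. 25.] 29
[223. 332.] 32 ztop 8 mean [ 482. -276.    8.] rect [ 484. -276.] [10. 24.] 24
[317. 349.] 36 ztop 9 mean [ 631. -325.    8.] rect [ 631. -326.] [16. 12.] 46
[246. 356.] 27 ztop 9 mean [ 520. -333.    8.] rect [ 520. -332.] [ 8. 20.] 1
[295. 362.] 62 ztop 9 mean [ 595. -350.    8.] rect [ 595. -349.] [33. 14.] 46
[276. 361.] 27 ztop 9 mean [ 567. -346.    8.] rect [ 566. -347.] [22.  8.] 37
[304. 366.] 25 ztop 8 mean [ 608. -357.    8.] rect [ 608. -356.] [17.  6.] 85
[ 83. 411.] 747 ztop 86 mean [ 335. -482.   84.] rect [ 333. -481.] [27. 45.] 85
```

View pics/crop1.png

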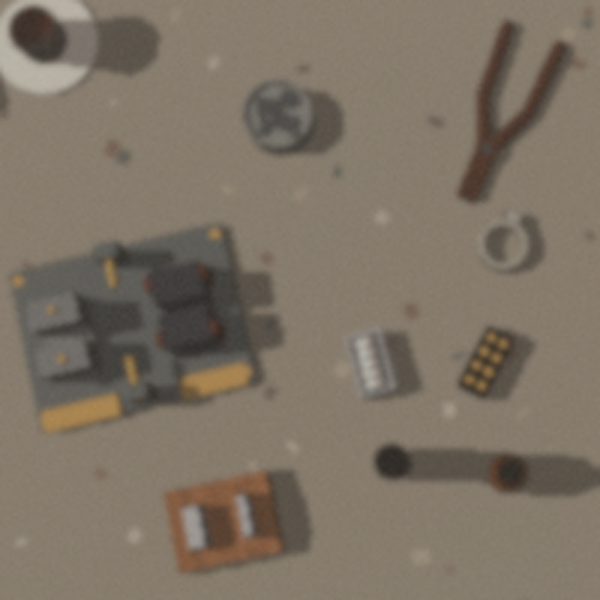

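The crop shows the narrow (dark, coiled) pole pair at its right and the wide pair at its left. In the rest the thick spacer is on the left and the thin one on the right. Only three low parts are present, with no seal holder. The ochre strips belong to the frame's plate.

```bash
cat >> h.py <<'E'
def comps(P,cam,cx,cy,r,zmin,zmax,zp,amin=12,L0=None):
    Z=P[...,2]; m=((Z>zmin)&(Z<zmax)&(np.hypot(P[...,0]-cx,P[...,1]-cy)<r)).astype(np.uint8)
    k,L,S,C=cv2.connectedComponentsWithStats(m,connectivity=4); out=[]
    for i in range(1,k):
        if S[i,4]<amin: continue
        v,u=np.nonzero(L==i); q=np.array([ray(cam,a,b,zp)[:2] for a,b in zip(u,v)])*1e3
        R=cv2.minAreaRect(q.astype(np.float32)); ax=np.linalg.svd(q-q.mean(0))[2][0] if len(q)>2 else [1,0]
        out.append((S[i,4],q.mean(0).round(1),np.round(R[0],1),np.round(R[1]),round(R[2]),"pca",round(float(np.degrees(np.arctan2(ax[1],ax[0]))),1)))
    return out
def go(x,y,z,yaw):
    "moves (units) from measured pose to target, mm and deg"
    o=env.get_obs(); p=o["tool_pos"]*1e3; w=o["tool_rot"][2]; a=np.radians(w)
    d=np.array([x,y,z])-p; t=(w-yaw+90)%180-90
    return [round(float(v),3) for v in ((d[0]*np.cos(a)+d[1]*np.sin(a))/40,(d[0]*np.sin(a)-d[1]*np.cos(a))/40,-d[2]/40,t/10)], "yaw",round(float(w),1)
E
python3 - <<'E'
from h import *
for n in("top","side"):
    im,d,P,cam=look(n); print(n)
    b={"top":0,"side":.003}[n]
    print("spacers");[print(c) for c in comps(P,cam,.4,.21,.06,.042+b,.07,.052)]
    print("poles");[print(c) for c in comps(P,cam,.574,.3,.12,.052+b,.08,.06)]
    print("rest");[print(c) for c in comps(P,cam,.4,.21,.07,.018+b,.033+b,.026)]
    print("board");[print(c) for c in comps(P,cam,.555,-.4,.12,.024+b,.05,.032)]
    if n=="top":
        print("tray"); [print(c) for c in comps(P,cam,.55,-.27,.18,.009,.05,.013)]
print(go(401,210,150,103))
E
```

```text
top
spacers
(np.int32(51), array([406.6, 186.3]), array([406.6, 186.1]), array([35.,  9.]), 13, 'pca', -167.2)
(np.int32(82), array([396.2, 229.7]), array([396.3, 229.6]), array([36., 15.]), 13, 'pca', -168.3)
poles
(np.int32(38), array([634.2, 315.5]), array([632.9, 315.7]), array([16., 21.]), 3, 'pca', 95.7)
(np.int32(218), array([606.3, 252.5]), array([606.4, 251.3]), array([31., 55.]), 17, 'pca', -74.4)
(np.int32(175), array([579.5, 358.2]), array([579.2, 358. ]), array([27., 46.]), 14, 'pca', 103.2)
(np.int32(225), array([567.4, 242.2]), array([567.6, 242.2]), array([31., 55.]), 15, 'pca', 104.9)
(np.int32(179), array([539. , 347.9]), array([538.9, 347.8]), array([27., 45.]), 15, 'pca', 103.8)
(np.int32(37), array([511.8, 283.8]), array([511.7, 283.8]), array([12., 22.]), 10, 'pca', 97.5)
rest
(np.int32(806), array([401.1, 207.6]), array([401. , 209.3]), array([72., 92.]), 13, 'pca', 104.0)
board
(np.int32(208), array([ 551.8, -399.1]), array([ 553.7, -398.6]), array([188.,   9.]), 3, 'pca', -177.4)
tray
(np.int32(634), array([ 513.3, -329. ]), array([ 549.4, -280.9]), array([19
[... 1311 characters left out ...]
 311. ]), array([27., 16.]), 87, 'pca', -86.4)
(np.int32(25), array([509.6, 281.3]), array([509.9, 280.6]), array([13., 32.]), 9, 'pca', -84.6)
(np.int32(140), array([605.8, 254.4]), array([605.2, 253.3]), array([36., 66.]), 15, 'pca', -76.6)
(np.int32(140), array([566.8, 243.7]), array([567.8, 241.9]), array([34., 69.]), 15, 'pca', -83.0)
rest
(np.int32(37), array([420.8, 251.1]), array([421.3, 249.6]), array([15., 42.]), 13, 'pca', -77.7)
(np.int32(277), array([388.2, 195.3]), array([389.9, 208.6]), array([ 51., 108.]), 13, 'pca', -61.9)
board
(np.int32(862), array([ 554.4, -398.6]), array([ 555.5, -399.1]), array([189.,  12.]), 3, 'pca', -177.1)
([-8.4, -8.66, 1.798, 6.258], 'yaw', 165.6)
```

Call:
{"fn": "drive_tool", "kwargs": {
  "moves": [-4.3, -4.6, 1.0, -2.77, 26, -4.3, -4.6, 1.0, -2.77, 26, -4.3, -4.6, 1.0, -2.77, 26, -4.3, -4.6, 1.0, -2.77, 26, -4.3, -4.6, 1.0, -2.77, 26]
}}

```text
time_s: 0.82
tool_pos: [0.2855, 0.4036, 0.1818]
tool_rot: [-179.9, -0.0, -167.2]
force: [-0.2, 0.5, -0.4]
grip_width: 0.0448
grasp_force: 0.0
```

```bash
python3 -c "
from h import *
print(env.get_obs()['tool_pos'],go(406.5,186.2,120,193.3))"
```

```text
[0.28554947 0.40359065 0.1817968 ] ([-1.743, -5.97, 1.545, -0.048], 'yaw', -167.2)
```

Call:
{"fn": "drive_tool", "kwargs": {
  "moves": [-1.74, -5.97, 1.5, -0.05, 26, -1.74, -5.97, 1.5, -0.05, 26, -1.74, -5.97, 1.5, -0.05, 26, -1.74, -5.97, 1.5, -0.05, 26, -1.74, -5.97, 1.5, -0.05, 26]
}}

```text
time_s: 1.45
tool_pos: [0.4065, 0.1884, 0.1218]
tool_rot: [-179.9, -0.1, -166.6]
force: [1.1, 0.7, 0.5]
grip_width: 0.0262
grasp_force: 0.0
```

```bash
python3 -c "
from h import *
im,d,P,cam=look('side'); save(cv2.resize(im[80:260,120:320],(660,594),interpolation=2),'s1.png')
print(env.get_obs()['tool_pos'],go(406.5,186.2,38,193.3))"
```

```text
[0.40604692 0.19027277 0.12217494] ([0.013, -0.102, 2.104, 0.023], 'yaw', -166.5)
```

View pics/s1.png

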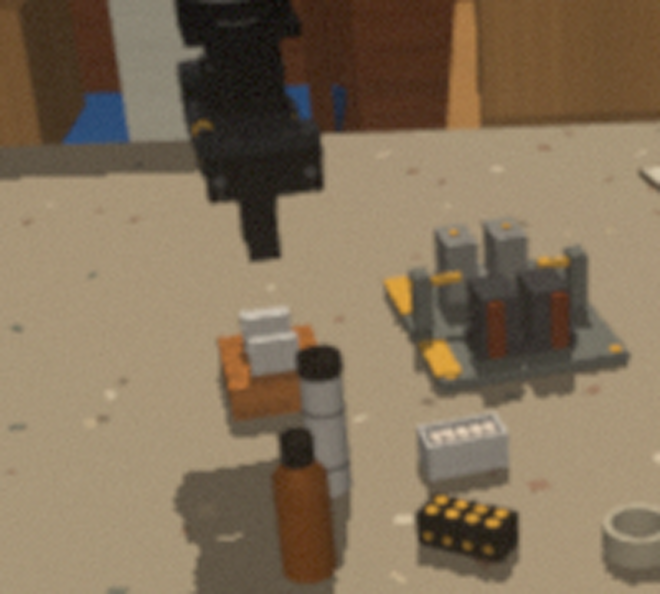

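The side view shows the fingers standing just above the thin spacer, aligned with it. Next: descend and grip.

Call:
{"fn": "drive_tool", "kwargs": {
  "moves": [0, -0.1, 1.0, 0, 26, 0, -0.1, 2.0, 0, 26, 0, -0.1, 2.1, 0, 26, 0, -0.1, 2.1, 0, 26, 0, -0.1, 2.1, 0, 26]
}}

```text
time_s: 2.12
tool_pos: [0.4074, 0.1895, 0.0403]
tool_rot: [179.9, 0.2, -166.2]
force: [0.5, -1.5, 0.9]
grip_width: 0.0258
grasp_force: 0.0
```

Call:
{"fn": "drive_tool", "kwargs": {
  "moves": [0, 0, 0, 0, 0, 0, 0, 0, 0, 0, 0, 0, 0, 0, 0, 0, 0, 0, 0, 0, 0, 0, 0, 0, 0],
  "squeeze": 30
}}

```text
time_s: 2.75
tool_pos: [0.4065, 0.1889, 0.0391]
tool_rot: [179.9, 0.1, -166.2]
force: [-1.0, 2.0, 3.8]
grip_width: 0.0082
grasp_force: 29.5
```

Call:
{"fn": "drive_tool", "kwargs": {
  "moves": [0, 0, -1.0, 0, 0, 0, 0, -2.0, 0, 0, -1.5, 0.1, -2.0, 1.0, 0, -3.0, 0.2, -2.0, 2.0, 0, -4.72, 0.35, -2.0, 3.0, 0]
}}

```text
time_s: 3.38
tool_pos: [0.5816, 0.244, 0.1182]
tool_rot: [-179.9, 0.0, 163.4]
force: [1.1, -0.1, 0.9]
grip_width: 0.0075
grasp_force: 29.8
```

```bash
python3 -c "
from h import *
print(env.get_obs()['tool_pos'],env.get_obs()['grip_width'],go(586.9,246.9,115,104.6))"
```

```text
[0.58163772 0.2440258  0.11823217] 0.007497018592656447 ([-0.106, 0.106, 0.081, 5.883], 'yaw', 163.4)
```

Call:
{"fn": "drive_tool", "kwargs": {
  "moves": [-0.1, 0.1, 0, 1.0, 0, -0.1, 0.1, 0, 2.0, 0, -0.1, 0.1, 0, 3.0, 0, -0.1, 0.1, 0, 4.0, 0, -0.1, 0.1, 0, 5.0, 0]
}}

```text
time_s: 4.0
tool_pos: [0.5846, 0.2461, 0.1175]
tool_rot: [-179.9, 0.1, 113.4]
force: [0.5, 0.5, -1.0]
grip_width: 0.0078
grasp_force: 29.8
```

Call:
{"fn": "drive_tool", "kwargs": {
  "moves": [0, 0, 0, 0.85, 0, 0, 0, 0, 0.85, 0, 0, 0, 0, 0.85, 0, 0, 0, 0, 0.85, 0]
}}

```text
time_s: 4.5
tool_pos: [0.585, 0.2471, 0.1184]
tool_rot: [-180.0, 0.0, 105.3]
force: [-0.5, 0.3, 0.3]
grip_width: 0.0074
grasp_force: 29.8
```

```bash
python3 - <<'E'
from h import *
im,d,P,cam=look('top'); save(cv2.resize(im[170:290,120:280],(800,600),interpolation=2),'t1.png')
for _ in range(3):print(env.get_obs()['tool_pos'],go(586.9,246.9,100,104.6))
im,d,P,cam=look('side'); save(cv2.resize(im[100:220,200:360],(800,600),interpolation=2),'s2.png')
print(env.get_obs()['tool_pos'],go(586.9,246.9,100,104.6))
E
```

```text
[0.58499577 0.24714035 0.11849876] ([-0.018, 0.044, 0.462, 0.073], 'yaw', 105.3)
[0.58499577 0.24714035 0.11849876] ([-0.018, 0.044, 0.462, 0.073], 'yaw', 105.3)
[0.58499577 0.24714035 0.11849876] ([-0.018, 0.044, 0.462, 0.073], 'yaw', 105.3)
[0.5850521  0.24718064 0.11856299] ([-0.019, 0.043, 0.464, 0.072], 'yaw', 105.3)
```

View pics/s2.png

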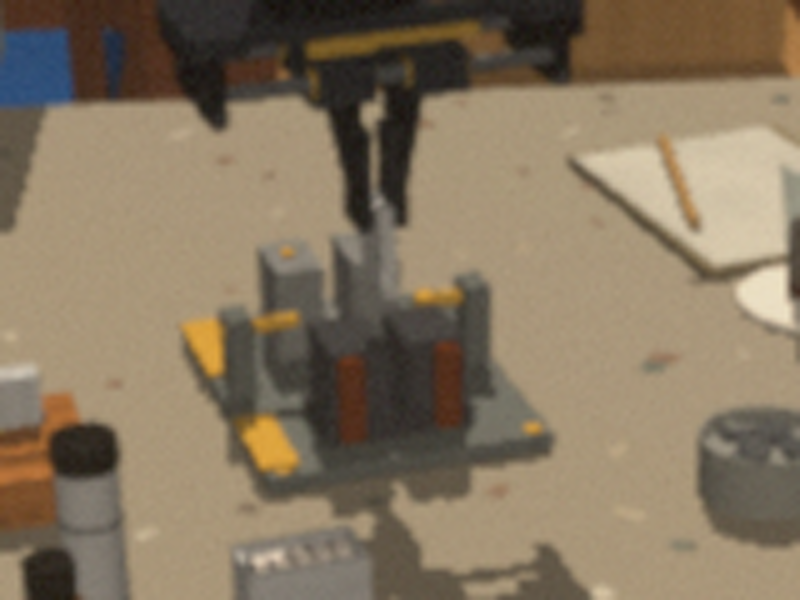

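The side view shows the blade held upright over the narrow gap (blade at about 385,245; gap between the coils at about 385,320). I'll make a small correction and start the insertion.

Call:
{"fn": "drive_tool", "kwargs": {
  "moves": [-0.02, 0.045, 0, 0.07, 0, -0.02, 0.045, 0.4, 0.07, 0, -0.02, 0.045, 0.6, 0.07, 0, -0.02, 0.045, 0.75, 0.07, 0, -0.02, 0.045, 0.85, 0.07, 0]
}}

```text
time_s: 5.22
tool_pos: [0.5873, 0.247, 0.0843]
tool_rot: [180.0, 0.0, 104.6]
force: [2.0, 0.3, 0.6]
grip_width: 0.0076
grasp_force: 29.8
```

Call:
{"fn": "drive_tool", "kwargs": {
  "moves": [0, 0, 0.1, 0, 0, 0, 0, 0.2, 0, 0, 0, 0, 0.3, 0, 0, 0, 0, 0.42, 0, 0, 0, 0, 0.5, 0, 0],
  "squeeze": 40
}}

```text
time_s: 5.85
tool_pos: [0.5877, 0.2472, 0.0649]
tool_rot: [179.9, -0.0, 104.6]
force: [1.9, -0.0, 4.7]
grip_width: 0.0079
grasp_force: 39.8
```

Call:
{"fn": "drive_tool", "kwargs": {
  "moves": [0, 0, 0, 0, 18, 0, 0, 0, 0, 18, 0, 0, -0.4, 0, 18, 0, 0, -0.7, 0, 0, 0, 0, -0.7, 0, 0]
}}

```text
time_s: 6.48
tool_pos: [0.5881, 0.2474, 0.0946]
tool_rot: [179.8, -0.1, 104.6]
force: [0.2, 0.8, -0.2]
grip_width: 0.0054
grasp_force: 0.0
```

Call:
{"fn": "drive_tool", "kwargs": {
  "moves": [0, 0, 0, 0, 0, 0, 0, 0.2, 0, 0, 0, 0, 0.35, 0, 0, 0, 0, 0.45, 0, 0, 0, 0, 0.55, 0, 0]
}}

```text
time_s: 7.1
tool_pos: [0.5869, 0.2469, 0.0704]
tool_rot: [-180.0, -0.0, 104.6]
force: [-1.0, -0.3, 3.0]
grip_width: 0.0004
grasp_force: 1.5
```

Call:
{"fn": "drive_tool", "kwargs": {
  "moves": [0, 0, 0.05, 0, 0, 0, 0, 0.1, 0, 0, 0, 0, 0.15, 0, 0, 0, 0, 0.15, 0, 0]
}}

```text
time_s: 7.6
tool_pos: [0.5883, 0.2474, 0.0681]
tool_rot: [179.8, -0.1, 104.6]
force: [-5.0, -1.8, 18.1]
grip_width: 0.0005
grasp_force: 8.9
```

Call:
{"fn": "drive_tool", "kwargs": {
  "moves": [0, 0, -0.6, 0, 0, 0, 0, -1.3, -1.0, 30, 0.2, -1.5, -1.3, -2.0, 30, 0.5, -3.0, -1.3, -3.0, 30, 0.8, -4.5, -1.3, -4.0, 30]
}}

```text
time_s: 8.22
tool_pos: [0.403, 0.2327, 0.1163]
tool_rot: [180.0, 0.0, 144.9]
force: [-0.8, 1.7, 1.3]
grip_width: 0.0276
grasp_force: 0.0
```

Call:
{"fn": "drive_tool", "kwargs": {
  "moves": [0, 0, 0, -1, 30, 0, 0, 0, -2, 30, 0, 0, 0, -3, 30, 0, 0, 0, -4, 30, 0, 0, 0, -4.9, 30]
}}

```text
time_s: 8.85
tool_pos: [0.4048, 0.2328, 0.1164]
tool_rot: [180.0, 0.0, -166.1]
force: [-0.1, 0.0, 0.7]
grip_width: 0.0298
grasp_force: 0.0
```

Call:
{"fn": "drive_tool", "kwargs": {
  "moves": [0, 0, 0, 0, 30, 0, 0, 0, 0, 30]
}}

```text
time_s: 9.1
tool_pos: [0.4047, 0.2327, 0.1165]
tool_rot: [180.0, 0.0, -166.6]
force: [-0.1, -0.1, -0.1]
grip_width: 0.0298
grasp_force: 0.0
```

```bash
python3 - <<'E'
from h import *
print(env.get_obs()['tool_pos'],go(396.5,230.5,38.5,193.3))
E
```

```text
[0.40471524 0.23272171 0.11648033] ([0.213, -0.006, 1.95, 0.012], 'yaw', -166.6)
```

Call:
{"fn": "drive_tool", "kwargs": {
  "moves": [0.21, 0, 0.5, 0, 30, 0.21, 0, 1.4, 0, 30, 0.21, 0, 1.95, 0, 30, 0.21, 0, 1.95, 0, 30, 0.21, 0, 1.95, 0, 30]
}}

```text
time_s: 9.72
tool_pos: [0.3972, 0.2311, 0.0394]
tool_rot: [180.0, 0.1, -166.5]
force: [-0.6, -0.5, 0.1]
grip_width: 0.0303
grasp_force: 0.0
```

Call:
{"fn": "drive_tool", "kwargs": {
  "moves": [0, 0, 0, 0, 0, 0, 0, 0, 0, 0, 0, 0, 0, 0, 0, 0, 0, 0, 0, 0],
  "squeeze": 30
}}

```text
time_s: 10.22
tool_pos: [0.397, 0.2315, 0.0393]
tool_rot: [179.9, 0.1, -166.4]
force: [-0.6, 0.9, 3.9]
grip_width: 0.0138
grasp_force: 29.5
```

Call:
{"fn": "drive_tool", "kwargs": {
  "moves": [0, 0, -1.0, 0, 0, 0, 0, -2.0, 0, 0, -1.4, 0.6, -2.0, 1.0, 0, -2.8, 1.2, -2.0, 2.0, 0, -4.2, 1.8, -2.0, 3.0, 0]
}}

```text
time_s: 10.85
tool_pos: [0.5443, 0.3409, 0.1185]
tool_rot: [-180.0, 0.0, 163.3]
force: [-0.1, -0.5, -0.7]
grip_width: 0.014
grasp_force: 29.5
```

Call:
{"fn": "drive_tool", "kwargs": {
  "moves": [0, 0, 0, 1, 0, 0, 0, 0, 2, 0, 0, 0, 0, 3, 0, 0, 0, 0, 4, 0, 0, 0, 0, 5, 0]
}}

```text
time_s: 11.48
tool_pos: [0.5426, 0.3395, 0.1177]
tool_rot: [-179.9, 0.1, 113.2]
force: [-0.6, 0.1, -1.4]
grip_width: 0.0135
grasp_force: 29.5
```

Call:
{"fn": "drive_tool", "kwargs": {
  "moves": [0, 0, 0, 0.9, 0, 0, 0, 0, 0.9, 0, 0, 0, 0, 0.9, 0]
}}

```text
time_s: 11.85
tool_pos: [0.5427, 0.3399, 0.1182]
tool_rot: [-180.0, 0.0, 104.7]
force: [-1.1, 0.1, -0.7]
grip_width: 0.0139
grasp_force: 29.5
```

```bash
python3 - <<'E'
from h import *
print(env.get_obs()['tool_pos'],go(559.6,353,105,104.6))
E
```

```text
[0.54273515 0.33991144 0.11820624] ([0.209, 0.491, 0.33, 0.012], 'yaw', 104.7)
```

Call:
{"fn": "drive_tool", "kwargs": {
  "moves": [0.21, 0.49, 0, 0, 0, 0.21, 0.49, 0.2, 0, 0, 0.21, 0.49, 0.5, 0, 0, 0.21, 0.49, 0.7, 0, 0, 0.21, 0.49, 0.85, 0, 0]
}}

```text
time_s: 12.48
tool_pos: [0.5592, 0.3527, 0.0836]
tool_rot: [-179.9, 0.0, 104.6]
force: [-0.1, 0.1, -0.9]
grip_width: 0.0139
grasp_force: 29.5
```

In the gap already, with no side force.

Call:
{"fn": "drive_tool", "kwargs": {
  "moves": [0, 0, 0.1, 0, 0, 0, 0, 0.2, 0, 0, 0, 0, 0.3, 0, 0, 0, 0, 0.4, 0, 0, 0, 0, 0.48, 0, 0],
  "squeeze": 40
}}

```text
time_s: 13.1
tool_pos: [0.5597, 0.3534, 0.0652]
tool_rot: [-180.0, -0.0, 104.6]
force: [-2.1, -0.6, 1.9]
grip_width: 0.0137
grasp_force: 39.4
```

Call:
{"fn": "drive_tool", "kwargs": {
  "moves": [0, 0, 0, 0, 24, 0, 0, 0, 0, 24, 0, 0, -0.4, 0, 24, 0, 0, -0.7, 0, 0, 0, 0, -0.7, 0, 0]
}}

```text
time_s: 13.72
tool_pos: [0.5611, 0.3538, 0.0956]
tool_rot: [179.8, -0.1, 104.6]
force: [-0.3, -0.9, 0.8]
grip_width: 0.0112
grasp_force: 0.0
```

Call:
{"fn": "drive_tool", "kwargs": {
  "moves": [0, 0, 0, 0, 0, 0, 0, 0.2, 0, 0, 0, 0, 0.35, 0, 0, 0, 0, 0.45, 0, 0, 0, 0, 0.55, 0, 0]
}}

```text
time_s: 14.35
tool_pos: [0.5597, 0.3531, 0.0712]
tool_rot: [-180.0, 0.0, 104.6]
force: [-0.5, -0.4, 3.0]
grip_width: 0.0002
grasp_force: 1.3
```

Call:
{"fn": "drive_tool", "kwargs": {
  "moves": [0, 0, 0.05, 0, 0, 0, 0, 0.1, 0, 0, 0, 0, 0.15, 0, 0, 0, 0, 0.17, 0, 0]
}}

```text
time_s: 14.85
tool_pos: [0.561, 0.3536, 0.0683]
tool_rot: [179.9, -0.1, 104.6]
force: [-5.9, -3.3, 20.4]
grip_width: 0.0002
grasp_force: 10.2
```

Call:
{"fn": "drive_tool", "kwargs": {
  "moves": [0, 0, -0.8, 0, 0, 0, 0, -1.7, 1.0, 60, -1.5, -0.5, -1.7, 2.0, 60, -3.0, -1.0, -1.7, 3.0, 60, -4.3, -1.4, -1.7, 4.0, 60]
}}

```text
time_s: 15.48
tool_pos: [0.549, 0.1704, 0.1327]
tool_rot: [180.0, -0.1, 64.2]
force: [0.1, 0.7, 0.8]
grip_width: 0.0325
grasp_force: 0.0
```

```bash
python3 - <<'E'
from h import *
print(env.get_obs()['tool_pos'])
im,d,P,cam=look('side')
print("sp");[print(c) for c in comps(P,cam,.573,.3,.1,.066,.09,.068,8)]
print("reg");[print(c) for c in comps(P,cam,.542,.084,.07,.02,.04,.026)]
print("term");[print(c) for c in comps(P,cam,.545,-.018,.05,.02,.04,.025)]
print("ring");[print(c) for c in comps(P,cam,.655,-.035,.06,.016,.03,.02)]
im,d,P,cam=look('top'); save(im,"t2.png")
print("reg");[print(c) for c in comps(P,cam,.542,.084,.07,.02,.04,.026)]
print("term");[print(c) for c in comps(P,cam,.545,-.018,.05,.018,.04,.025)]
print("ring");[print(c) for c in comps(P,cam,.655,-.035,.06,.013,.03,.02)]
# sp heights
Z=P[...,2]
for c in((.5869,.2469),(.5592,.353)):
    u,v=proj(cam,(*c,.068)).round().astype(int); print("sp",Z[v-1:v+2,u-1:u+2].round(3).tolist())
print(go(542,84,60,16))
E
```

```text
[0.54896147 0.17038565 0.13265346]
sp
(np.int32(12), array([551.6, 365.3]), array([551.1, 362.4]), array([29.,  5.]), 90, 'pca', -85.5)
(np.int32(32), array([586. , 249.6]), array([586.3, 248.9]), array([11., 45.]), 13, 'pca', -78.6)
reg
(np.int32(273), array([542.1,  84.4]), array([542.3,  84.4]), array([60., 49.]), 15, 'pca', -158.1)
term
(np.int32(282), array([545.3, -18.9]), array([545.6, -19.3]), array([39., 64.]), 61, 'pca', -29.1)
ring
(np.int32(212), array([680.3, -43.7]), array([679.8, -41.1]), array([53., 52.]), 12, 'pca', -66.5)
reg
(np.int32(189), array([541.5,  83.9]), array([542.2,  83.4]), array([56., 32.]), 15, 'pca', -164.6)
term
(np.int32(227), array([544.3, -18.8]), array([544.6, -19. ]), array([27., 58.]), 64, 'pca', 152.9)
ring
(np.int32(125), array([680.7, -46.2]), array([681.7, -44.6]), array([52., 43.]), 1, 'pca', 158.6)
sp [[0.555, 0.553, 0.555], [0.558, 0.555, 0.557], [0.556, 0.556, 0.559]]
sp [[0.066, 0.064, 0.07], [0.071, 0.067, 0.065], [0.071, 0.062, 0.069]]
([-1.874, 0.713, 1.824, 4.779], 'yaw', 63.8)
```

The ring has been knocked about 28 mm aside, now near (680,-45), and I'll re-measure it when I get there. Register first.

Call:
{"fn": "drive_tool", "kwargs": {
  "moves": [-1.0, 0.3, 0.5, 1.0, 60, -1.87, 0.71, 1.0, 2.0, 60, -1.87, 0.71, 1.0, 3.0, 60, -1.87, 0.71, 1.0, 4.0, 60, -1.87, 0.71, 1.0, 4.8, 60]
}}

```text
time_s: 16.2
tool_pos: [0.5428, 0.0934, 0.0925]
tool_rot: [-180.0, -0.1, 16.3]
force: [-0.4, 0.6, 0.4]
grip_width: 0.0599
grasp_force: 0.0
```

Call:
{"fn": "drive_tool", "kwargs": {
  "moves": [0, 0, 0, 0, 60, 0, 0, 0, 0, 60]
}}

```text
time_s: 16.45
tool_pos: [0.5425, 0.0933, 0.0925]
tool_rot: [180.0, -0.0, 16.7]
force: [-0.4, 0.4, -0.6]
grip_width: 0.0602
grasp_force: 0.0
```

```bash
python3 -c "
from h import *
print(go(542,84,9,15.5))"
```

```text
([-0.08, 0.218, 2.088, 0.125], 'yaw', 16.7)
```

Call:
{"fn": "drive_tool", "kwargs": {
  "moves": [-0.08, 0.22, 0.5, 0.12, 60, -0.08, 0.22, 1.5, 0.12, 60, -0.08, 0.22, 2.08, 0.12, 60, -0.08, 0.22, 2.08, 0.12, 60, -0.08, 0.22, 2.08, 0.12, 0],
  "squeeze": 20
}}

```text
time_s: 17.08
tool_pos: [0.5423, 0.0829, 0.0097]
tool_rot: [180.0, -0.0, 15.3]
force: [-0.2, 0.1, 1.2]
grip_width: 0.0557
grasp_force: 0.0
```

Call:
{"fn": "drive_tool", "kwargs": {
  "moves": [0, 0, 0, 0, 0, 0, 0, 0, 0, 0, 0, 0, 0, 0, 0, 0, 0, 0, 0, 0, 0, 0, -0.8, 0, 0]
}}

```text
time_s: 17.7
tool_pos: [0.5398, 0.0832, 0.0399]
tool_rot: [180.0, 0.3, 15.4]
force: [0.7, 0.2, -0.2]
grip_width: 0.0295
grasp_force: 20.0
```

Call:
{"fn": "drive_tool", "kwargs": {
  "moves": [0, 0, -0.9, 0, 0, -0.2, 1.5, -0.9, 0, 0, -0.4, 3.0, -0.9, 0.6, 0, -0.6, 4.5, -0.9, 1.26, 0, -0.75, 6.0, -0.9, 1.26, 0]
}}

```text
time_s: 18.32
tool_pos: [0.5765, -0.1574, 0.0771]
tool_rot: [180.0, 0.0, 2.8]
force: [1.1, -0.4, -0.1]
grip_width: 0.0298
grasp_force: 20.0
```

```bash
python3 -c "
from h import *
print(go(593,-275.5,75,2.8), env.get_obs()['tool_pos'])"
```

```text
([0.27, 2.969, 0.052, -0.004], 'yaw', 2.8) [ 0.5765019  -0.15738034  0.07709906]
```

Call:
{"fn": "drive_tool", "kwargs": {
  "moves": [0.13, 1.5, 0, 0, 0, 0.27, 2.97, 0, 0, 0, 0.27, 2.97, 0.5, 0, 0, 0.27, 2.97, 0.9, 0, 0, 0.27, 2.97, 1.2, 0, 0]
}}

```text
time_s: 18.95
tool_pos: [0.5931, -0.2713, 0.0275]
tool_rot: [-179.9, 0.1, 2.9]
force: [0.3, -0.2, -1.4]
grip_width: 0.03
grasp_force: 20.0
```

```bash
python3 -c "
from h import *
im,d,P,cam=look('side'); save(cv2.resize(im[230:410,170:370],(660,594),interpolation=2),'s3.png')
print(go(593,-275.5,14.5,2.8), env.get_obs()['tool_pos'])"
```

```text
([0.008, 0.118, 0.293, 0.015], 'yaw', 2.9) [ 0.59242782 -0.27081156  0.02622459]
```

View pics/s3.png

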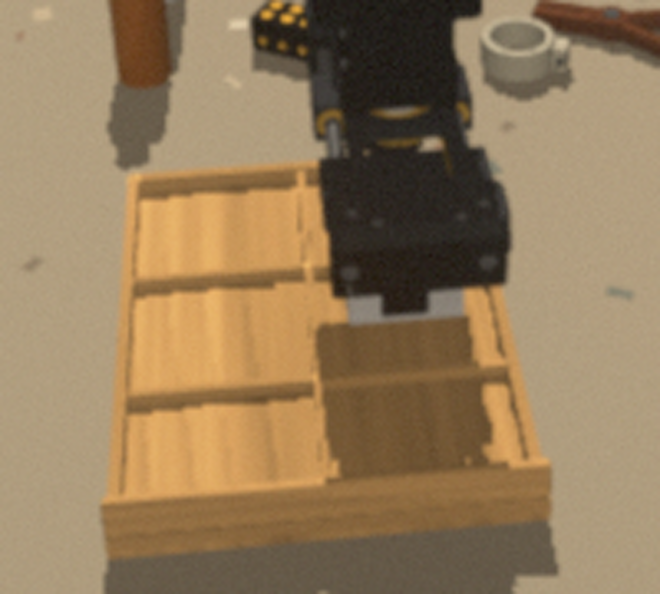

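The register hangs over the middle right-hand cell (405,305), clear of the dividers. I'll set it down and release.

Call:
{"fn": "drive_tool", "kwargs": {
  "moves": [0, 0.12, 0.15, 0, 0, 0, 0.12, 0.28, 0, 0, 0, 0.12, 0.28, 0, 0, 0, 0.12, 0.28, 0, 44, 0, 0.12, 0.28, 0, 44]
}}

```text
time_s: 19.62
tool_pos: [0.5937, -0.2789, 0.0187]
tool_rot: [180.0, -0.1, 2.8]
force: [-0.2, -0.9, -0.4]
grip_width: 0.0406
grasp_force: 0.0
```

Call:
{"fn": "drive_tool", "kwargs": {
  "moves": [0, 0, 0, 0, 44, 0, 0, -0.5, 0, 44, 0, 0, -1.7, 0, 44, 0, -1.3, -1.7, 0, 50, 0, -2.6, -1.7, 0, 55]
}}

```text
time_s: 20.25
tool_pos: [0.589, -0.1749, 0.0885]
tool_rot: [180.0, -0.2, 2.6]
force: [0.5, 0.7, -0.9]
grip_width: 0.052
grasp_force: 0.0
```

```bash
python3 - <<'E'
from h import *
im,d,P,cam=look('side')
print("term");[print(c) for c in comps(P,cam,.545,-.018,.05,.02,.04,.025)]
print("ring");[print(c) for c in comps(P,cam,.68,-.045,.06,.016,.03,.02)]
print("reg");[print(c) for c in comps(P,cam,.59,-.275,.05,.022,.04,.031)]
im,d,P,cam=look('top')
print("term");[print(c) for c in comps(P,cam,.545,-.018,.05,.018,.04,.025)]
print("ring");[print(c) for c in comps(P,cam,.68,-.045,.06,.013,.03,.02)]
print("reg");[print(c) for c in comps(P,cam,.59,-.275,.05,.022,.04,.031)]
print(go(545,-19,60,-26), env.get_obs()['tool_pos'])
E
```

```text
term
(np.int32(158), array([533.4, -14.5]), array([532. , -15.3]), array([48., 35.]), 90, 'pca', -61.9)
ring
(np.int32(212), array([680.4, -43.7]), array([681.3, -41.9]), array([53., 53.]), 86, 'pca', -63.5)
reg
(np.int32(669), array([ 594. , -282.1]), array([ 594.2, -282.2]), array([57., 46.]), 3, 'pca', -176.4)
term
(np.int32(230), array([544.1, -18.8]), array([544.6, -19. ]), array([27., 58.]), 64, 'pca', 153.8)
ring
(np.int32(123), array([681.1, -45.8]), array([679.7, -48.1]), array([44., 50.]), 45, 'pca', 161.0)
reg
(np.int32(44), array([ 569.3, -281.7]), array([ 571. , -282.9]), array([11., 32.]), 1, 'pca', -91.3)
([-0.913, -3.744, 0.67, 2.934], 'yaw', 3.3) [ 0.590185   -0.16637179  0.08679005]
```

Call:
{"fn": "drive_tool", "kwargs": {
  "moves": [-0.3, -1.3, 0.1, 1.0, 58, -0.6, -2.5, 0.1, 2.0, 58, -0.91, -3.74, 0.1, 2.93, 58, -0.91, -3.74, 0.1, 2.93, 58, -0.91, -3.74, 0.1, 2.93, 58]
}}

```text
time_s: 20.98
tool_pos: [0.5453, -0.0277, 0.0832]
tool_rot: [-180.0, -0.1, -26.5]
force: [-0.3, -0.5, -0.2]
grip_width: 0.0579
grasp_force: 0.0
```

```bash
python3 -c "
from h import *
print(go(544.8,-19,9,-26), env.get_obs()['tool_pos'])"
```

```text
([-0.108, -0.188, 1.855, -0.046], 'yaw', -26.5) [ 0.54530292 -0.02766214  0.08318521]
```

Call:
{"fn": "drive_tool", "kwargs": {
  "moves": [-0.1, -0.19, 0.3, 0, 58, -0.1, -0.19, 1.3, 0, 58, -0.1, -0.19, 1.84, 0, 58, -0.1, -0.19, 1.84, 0, 58, -0.1, -0.19, 1.84, 0, 0],
  "squeeze": 20
}}

```text
time_s: 21.6
tool_pos: [0.5453, -0.0195, 0.0094]
tool_rot: [-180.0, -0.1, -26.6]
force: [0.7, -0.4, -0.3]
grip_width: 0.0537
grasp_force: 0.0
```

Call:
{"fn": "drive_tool", "kwargs": {
  "moves": [0, 0, 0, 0, 0, 0, 0, 0, 0, 0, 0, 0, 0, 0, 0, 0, 0, -0.8, 0, 0, 0, 0, -1.7, 0, 0]
}}

```text
time_s: 22.22
tool_pos: [0.5437, -0.0187, 0.0768]
tool_rot: [179.9, 0.1, -26.5]
force: [0.1, 0.5, -0.4]
grip_width: 0.0275
grasp_force: 20.0
```

```bash
python3 -c "
from h import *
print(go(503,-280,75,2.8), env.get_obs()['tool_pos'])"
```

```text
([2.008, 6.3, 0.045, -2.933], 'yaw', -26.5) [ 0.54370912 -0.01865454  0.07680696]
```

Call:
{"fn": "drive_tool", "kwargs": {
  "moves": [0.5, 1.5, 0, -1.0, 0, 1.0, 3.0, 0, -2.0, 0, 1.5, 4.5, 0, -2.93, 0, 2.0, 5.9, 0, -2.93, 0, 2.01, 6.3, 0, -2.93, 0]
}}

```text
time_s: 22.85
tool_pos: [0.5015, -0.2858, 0.0771]
tool_rot: [179.8, 0.0, 2.3]
force: [-0.1, 0.2, -0.2]
grip_width: 0.0279
grasp_force: 20.0
```

```bash
python3 -c "
from h import *
print(go(503,-280,15,2.8), env.get_obs()['tool_pos'])"
```

```text
([0.044, -0.144, 1.553, -0.047], 'yaw', 2.3) [ 0.5014832  -0.28580728  0.07713757]
```

Call:
{"fn": "drive_tool", "kwargs": {
  "moves": [0.03, -0.08, 0, 0, 0, 0.03, -0.08, 0.8, 0, 0, 0.03, -0.08, 1.3, 0, 0, 0.03, -0.08, 1.56, 0, 0, 0.03, -0.08, 1.56, 0, 0]
}}

```text
time_s: 23.48
tool_pos: [0.5056, -0.2757, 0.0139]
tool_rot: [-180.0, 0.0, 2.9]
force: [0.3, 0.0, -0.6]
grip_width: 0.0279
grasp_force: 20.0
```

Call:
{"fn": "drive_tool", "kwargs": {
  "moves": [0, 0, 0, 0, 0, 0, 0, 0, 0, 42, 0, 0, 0, 0, 42, 0, 0, -0.8, 0, 42, 0, 0, -1.6, 0, 42]
}}

```text
time_s: 24.1
tool_pos: [0.5046, -0.2768, 0.0788]
tool_rot: [-180.0, 0.0, 2.7]
force: [0.1, -1.0, 0.5]
grip_width: 0.0416
grasp_force: 0.0
```

Call:
{"fn": "drive_tool", "kwargs": {
  "moves": [0, -1.3, -0.2, 0, 42, 0.8, -2.6, -0.2, 0, 42, 1.6, -3.9, -0.2, 0, 42, 2.4, -4.5, -0.2, 0, 42]
}}

```text
time_s: 24.6
tool_pos: [0.5935, -0.0877, 0.0863]
tool_rot: [-179.9, -0.0, 3.0]
force: [0.4, -0.2, 0.2]
grip_width: 0.0421
grasp_force: 0.0
```

```bash
python3 - <<'E'
from h import *
im,d,P,cam=look('side')
print("ring");[print(c) for c in comps(P,cam,.68,-.045,.06,.016,.03,.02)]
print("reg");[print(c) for c in comps(P,cam,.59,-.275,.05,.022,.04,.031)]
print("term");[print(c) for c in comps(P,cam,.503,-.28,.05,.022,.04,.03)]
im,d,P,cam=look('top'); save(cv2.resize(im[150:300,260:460],(800,600),interpolation=2),"t3.png")
print("ring");[print(c) for c in comps(P,cam,.68,-.045,.06,.013,.03,.02)]
print("reg");[print(c) for c in comps(P,cam,.59,-.275,.05,.022,.04,.031)]
print("term");[print(c) for c in comps(P,cam,.503,-.28,.05,.022,.04,.03)]
print(env.get_obs()['tool_pos'],env.get_obs()['qpos'])
E
```

```text
ring
(np.int32(209), array([680. , -43.9]), array([678.4, -42.2]), array([50., 52.]), 26, 'pca', -76.0)
reg
(np.int32(660), array([ 593.9, -281.8]), array([ 594.2, -282. ]), array([57., 46.]), 2, 'pca', -175.6)
term
(np.int32(593), array([ 504.3, -280.9]), array([ 504.8, -280.7]), array([59., 41.]), 4, 'pca', -178.2)
ring
(np.int32(12), array([714.3,  -5.2]), array([713.3,  -5.9]), array([11., 12.]), 65, 'pca', 132.4)
(np.int32(64), array([686.5, -36.6]), array([685.9, -36.4]), array([21., 54.]), 63, 'pca', 146.9)
reg
(np.int32(242), array([ 592.7, -280.9]), array([ 593.4, -280.8]), array([56., 34.]), 3, 'pca', -177.9)
term
(np.int32(246), array([ 502.9, -278.8]), array([ 502.5, -278.6]), array([58., 29.]), 1, 'pca', -177.5)
[ 0.59570396 -0.0865125   0.08603381] [-39.03778165  27.3262979   56.64763676 101.04683265 -25.08219352
  65.21763297 -61.24284491]
```

View pics/t3.png

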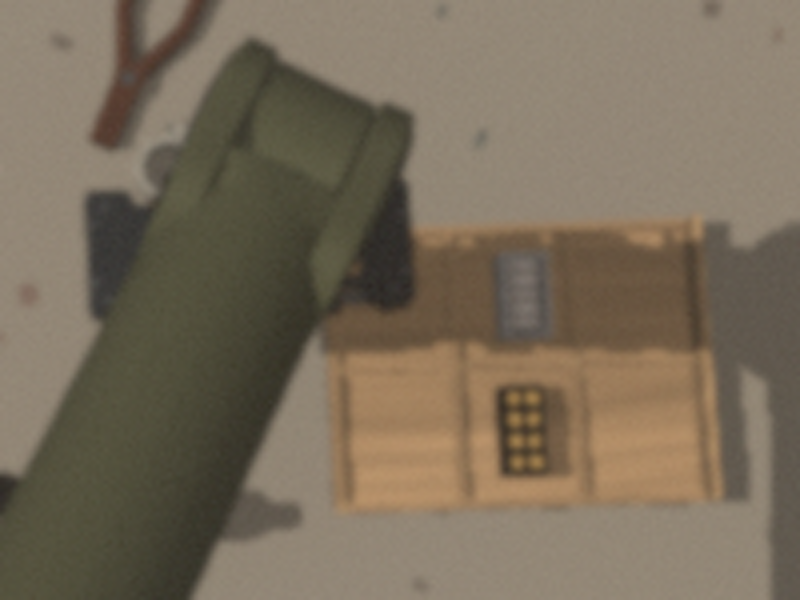

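The crop shows the register (525,293) and the terminal block (523,430) square in the two middle low cells. The arm hides the ring, so I'll back off for a clear look, as the plier end is close to it.

Call:
{"fn": "drive_tool", "kwargs": {
  "moves": [-1.4, 0.5, 0, 0, 42, -2.4, 1.5, 0, 0, 42, -2.4, 2.2, 0, 0, 42, -2.4, 2.2, 0, 0, 42]
}}

```text
time_s: 25.2
tool_pos: [0.4993, -0.1881, 0.0867]
tool_rot: [180.0, -0.1, 2.4]
force: [-0.3, -0.3, 0.6]
grip_width: 0.0421
grasp_force: 0.0
```

```bash
python3 - <<'E'
from h import *
im,d,P,cam=look('top'); save(cv2.resize(im[150:230,250:350],(750,600),interpolation=2),"t4.png")
Z=P[...,2]
m=((Z>.011)&(Z<.03)&(np.hypot(P[...,0]-.68,P[...,1]+.045)<.045)).astype(np.uint8)
v,u=np.nonzero(m); q=np.array([ray(cam,a,b,.02)[:2]*1e3 for a,b in zip(u,v)])
c,r=cv2.minEnclosingCircle(q.astype(np.float32)); print(len(q),c,r,q.mean(0))
np.save("ring.npy",q); print(proj(cam,(.681,-.046,.02)), env.get_obs()['tool_pos'])
im,d,P,cam=look('side'); a=cv2.resize(im[200:270,270:370],(750,525),interpolation=2); save(a,"s4.png")
E
```

```text
142 (684.3604736328125, -36.050106048583984) 34.32302474975586 [682.18910263 -43.19341245]
[302.49645328 190.73733123] [ 0.49984885 -0.18619875  0.08636602]
```

View pics/t4.png

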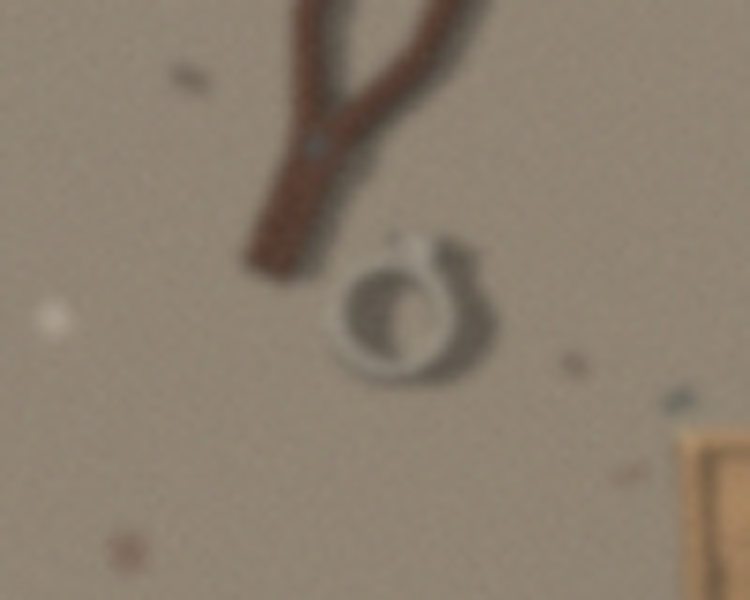

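View pics/s4.png

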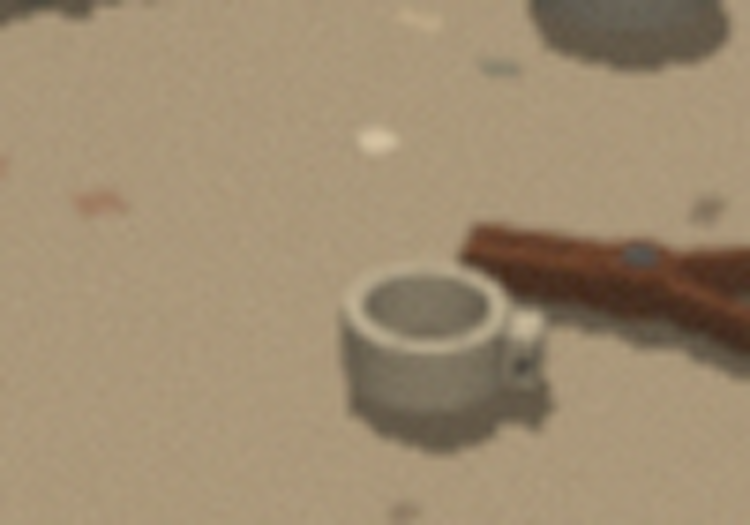

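The ring's centre is near crop pixel (395,322), which is about (675,-46) mm. Its lug points to (420,245), a yaw of about -18°. The plier end is at (275,270), so I'll grip along y with the fingers clear of both.

Call:
{"fn": "drive_tool", "kwargs": {
  "moves": [1.2, -0.9, 0, -0.25, 54, 2.4, -1.8, 0, -0.25, 54, 3.6, -2.7, 0, -0.25, 54, 4.52, -3.31, 0, -0.25, 54, 4.52, -3.31, 0, -0.25, 54]
}}

```text
time_s: 25.92
tool_pos: [0.6769, -0.0376, 0.0847]
tool_rot: [-180.0, 0.0, 5.8]
force: [-0.5, -0.5, -0.6]
grip_width: 0.0539
grasp_force: 0.0
```

Call:
{"fn": "drive_tool", "kwargs": {
  "moves": [0, 0, 0, 0, 54, 0, 0, 0, 0, 54]
}}

```text
time_s: 26.18
tool_pos: [0.6737, -0.0449, 0.0862]
tool_rot: [-180.0, 0.0, 5.2]
force: [0.3, -0.2, 0.3]
grip_width: 0.0541
grasp_force: 0.0
```

```bash
python3 - <<'E'
from h import *
print(go(675,-46,10.5,5),env.get_obs()['tool_pos'],env.get_obs()['qpos'].round(0))
E
```

```text
([0.029, 0.03, 1.894, 0.018], 'yaw', 5.2) [ 0.6737226  -0.044896    0.08624801] [-36.  36.  53.  90. -30.  70. -63.]
```

Call:
{"fn": "drive_tool", "kwargs": {
  "moves": [0.03, 0.03, 0.8, 0, 54, 0.03, 0.03, 1.5, 0, 54, 0.03, 0.03, 1.88, 0, 54, 0.03, 0.03, 1.88, 0, 54, 0.03, 0.03, 1.88, 0, 0],
  "squeeze": 20
}}

```text
time_s: 26.8
tool_pos: [0.6767, -0.0452, 0.0122]
tool_rot: [180.0, -0.1, 5.3]
force: [-0.3, 0.2, -0.1]
grip_width: 0.0497
grasp_force: 0.1
```

Call:
{"fn": "drive_tool", "kwargs": {
  "moves": [0, 0, 0, 0, 0, 0, 0, 0, 0, 0, 0, 0, 0, 0, 0]
}}

```text
time_s: 27.18
tool_pos: [0.6767, -0.0451, 0.0121]
tool_rot: [180.0, -0.1, 5.3]
force: [-0.1, 1.6, 6.0]
grip_width: 0.0449
grasp_force: 20.0
```

Call:
{"fn": "drive_tool", "kwargs": {
  "moves": [0, 0, -0.7, 0, 0, 0, 0, -1.5, 0, 0, 0, 0, -1.5, 0, 0, 0, 0, -1.5, 0, 0]
}}

```text
time_s: 27.68
tool_pos: [0.6753, -0.0446, 0.0699]
tool_rot: [-180.0, 0.1, 5.3]
force: [-0.5, -0.5, -1.0]
grip_width: 0.0446
grasp_force: 20.0
```

```bash
python3 - <<'E'
from h import *
print(go(585,-195.6,70,5),env.get_obs()['tool_pos'])
E
```

```text
([-2.596, 3.552, -0.004, 0.028], 'yaw', 5.3) [ 0.67531338 -0.04458045  0.06985665]
```

Call:
{"fn": "drive_tool", "kwargs": {
  "moves": [-0.8, 1.1, 0, 0, 0, -1.6, 2.2, 0, 0, 0, -2.6, 3.55, 0, 0, 0, -2.6, 3.55, 0, 0, 0, -2.6, 3.55, 0, 0, 0]
}}

```text
time_s: 28.3
tool_pos: [0.5848, -0.1956, 0.0698]
tool_rot: [-179.9, 0.1, 5.2]
force: [0.7, 0.9, -0.7]
grip_width: 0.0446
grasp_force: 20.0
```

Call:
{"fn": "drive_tool", "kwargs": {
  "moves": [0, 0, 0.5, 0, 0, 0, 0, 0.5, 0, 0]
}}

```text
time_s: 28.55
tool_pos: [0.5845, -0.1933, 0.048]
tool_rot: [-179.9, 0.3, 5.4]
force: [-0.5, 0.5, -0.7]
grip_width: 0.0448
grasp_force: 20.0
```

```bash
python3 - <<'E'
from h import *
print(go(585,-195.6,17,5),env.get_obs()['tool_pos'])
E
```

```text
([0.006, 0.058, 0.776, 0.044], 'yaw', 5.4) [ 0.58454949 -0.19329649  0.04802009]
```

Call:
{"fn": "drive_tool", "kwargs": {
  "moves": [0, 0.05, 0.4, 0, 0, 0, 0.05, 0.75, 0, 0, 0, 0.05, 0.77, 0, 0, 0, 0.05, 0.77, 0, 0]
}}

```text
time_s: 29.05
tool_pos: [0.5857, -0.1981, 0.0201]
tool_rot: [180.0, -0.0, 5.3]
force: [0.3, -0.3, -1.4]
grip_width: 0.0451
grasp_force: 20.0
```

Call:
{"fn": "drive_tool", "kwargs": {
  "moves": [0, 0, 0, 0, 56, 0, 0, 0, 0, 56, 0, 0, -0.4, 0, 56, 0, 0, -1.4, 0, 56, 0, 0, -2.8, 0, 56]
}}

```text
time_s: 29.68
tool_pos: [0.585, -0.1976, 0.1334]
tool_rot: [-180.0, 0.1, 5.3]
force: [1.0, 0.3, 0.5]
grip_width: 0.056
grasp_force: 0.0
```

Call:
{"fn": "drive_tool", "kwargs": {
  "moves": [-1.2, 0, -0.8, 0, 56, -1.2, -1.4, -0.8, 0, 56, -1.2, -2.8, -0.8, 0, 56, -1.2, -2.8, -0.8, 0, 56]
}}

```text
time_s: 30.18
tool_pos: [0.5282, -0.0842, 0.1649]
tool_rot: [-179.7, -0.1, 5.8]
force: [-0.1, 0.0, -0.4]
grip_width: 0.0559
grasp_force: 0.0
```

```bash
python3 - <<'E'
from h import *
for n in("side","top"):
    im,d,P,cam=look(n)
    if n=="side": save(cv2.resize(im[150:400,160:400],(576,600),interpolation=2),"s5.png")
    print(n);[print(c) for c in comps(P,cam,.59,-.195,.05,.018,.04,.025)]
    print("tube");[print(c) for c in comps(P,cam,.454,.059,.05,.09,.13,.1)]
    print("bot");[print(c) for c in comps(P,cam,.446,-.039,.05,.085,.11,.095,5)]
print(env.get_obs()['tool_pos'],env.get_obs()['qpos'].round())
E
```

```text
side
(np.int32(358), array([ 591.2, -202.6]), array([ 591.9, -200.1]), array([54., 55.]), 9, 'pca', -56.9)
tube
(np.int32(136), array([453.6,  54.2]), array([453.7,  53.2]), array([29., 53.]), 9, 'pca', -83.7)
bot
(np.int32(103), array([447.3, -43.4]), array([447.5, -43.4]), array([19., 41.]), 6, 'pca', -82.8)
top
tube
(np.int32(110), array([453.6,  58.7]), array([454. ,  59.3]), array([28., 26.]), 46, 'pca', -97.6)
bot
[ 0.52795234 -0.09038596  0.16509333] [-51.  11.  65. 106. -11.  70. -68.]
```

View pics/s5.png

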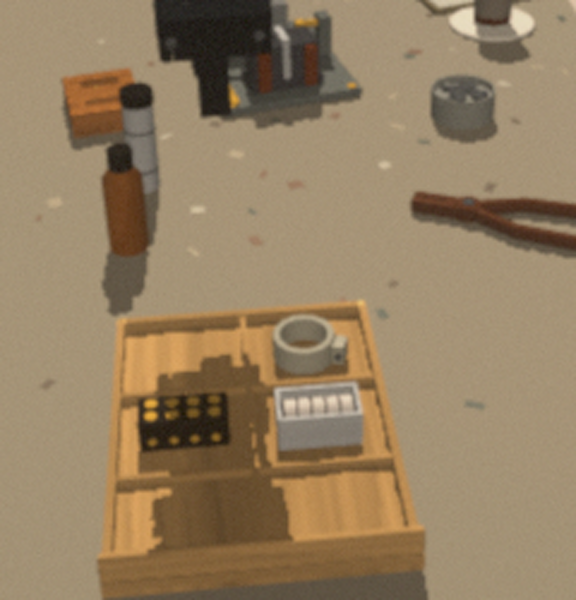

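All three low parts lie flat in their own cells: terminal block (185,420), register (318,415) and ring (305,343). I'll turn the wrist back towards neutral, since joint 3 is nearing its limit, and fetch the tube.

Call:
{"fn": "drive_tool", "kwargs": {
  "moves": [0, 0, 0, -1, 56, -0.3, -0.9, 0, -2, 56, -0.6, -1.8, 0, -3, 56, -0.9, -2.7, 0, -4, 56, -1.2, -3.3, 0, -5, 56]
}}

```text
time_s: 30.9
tool_pos: [0.4677, 0.0353, 0.1646]
tool_rot: [180.0, -0.0, 55.4]
force: [0.1, 0.1, -0.1]
grip_width: 0.0558
grasp_force: 0.0
```

Call:
{"fn": "drive_tool", "kwargs": {
  "moves": [0, 0, 0, -1, 56, 0, 0, 0, -2, 56, 0, 0, 0, -3, 56, 0, 0, 0, -4, 56, 0, 0, 0, -4, 56]
}}

```text
time_s: 31.52
tool_pos: [0.4682, 0.034, 0.1645]
tool_rot: [180.0, 0.0, 94.9]
force: [0.4, 0.3, -0.3]
grip_width: 0.0562
grasp_force: 0.0
```

```bash
python3 - <<'E'
from h import *
print(go(453.7,59,140,95),env.get_obs()['tool_pos'],env.get_obs()['qpos'].round())
E
```

```text
([0.655, -0.307, 0.612, -0.008], 'yaw', 94.9) [0.46818491 0.03396504 0.16446142] [-67.  -6.  58. 114.   5.  69.  -7.]
```

Call:
{"fn": "drive_tool", "kwargs": {
  "moves": [0.65, -0.3, 0, 0, 56, 0.65, -0.3, 0, 0, 56, 0.65, -0.3, 0.5, 0, 56, 0.65, -0.3, 0.5, 0, 56]
}}

```text
time_s: 32.02
tool_pos: [0.4528, 0.0593, 0.1434]
tool_rot: [-179.9, 0.1, 95.0]
force: [0.2, 0.2, 0.7]
grip_width: 0.0563
grasp_force: 0.0
```

```bash
python3 - <<'E'
from h import *
print(go(453.7,59,43,95),env.get_obs()['tool_pos'],env.get_obs()['qpos'].round())
E
```

```text
([-0.009, 0.021, 2.51, 0.004], 'yaw', 95.0) [0.45283733 0.05929909 0.14341188] [-68.  -6.  55. 117.   6.  67. -10.]
```

Call:
{"fn": "drive_tool", "kwargs": {
  "moves": [0, 0.02, 0.8, 0, 56, 0, 0.02, 1.7, 0, 56, 0, 0.02, 2.5, 0, 56, 0, 0.02, 2.5, 0, 56, 0, 0.02, 2.5, 0, 0],
  "squeeze": 25
}}

```text
time_s: 32.65
tool_pos: [0.4554, 0.0607, 0.0455]
tool_rot: [179.9, 0.0, 95.2]
force: [0.4, 0.7, 1.2]
grip_width: 0.0517
grasp_force: 0.0
```

Call:
{"fn": "drive_tool", "kwargs": {
  "moves": [0, 0, 0, 0, 0, 0, 0, 0, 0, 0, 0, 0, 0, 0, 0, 0, 0, 0, 0, 0]
}}

```text
time_s: 33.15
tool_pos: [0.4547, 0.0614, 0.0449]
tool_rot: [179.9, -0.1, 95.3]
force: [-0.9, 0.3, 5.4]
grip_width: 0.0286
grasp_force: 25.0
```

Call:
{"fn": "drive_tool", "kwargs": {
  "moves": [0, 0, -0.6, 0, 0, 0, 0, -1.5, 0, 0, 0, 0, -1.9, 0, 0, 0, 0, -1.9, 0, 0]
}}

```text
time_s: 33.65
tool_pos: [0.4548, 0.0616, 0.1209]
tool_rot: [179.9, -0.1, 95.3]
force: [-0.2, 0.3, -1.6]
grip_width: 0.0286
grasp_force: 25.0
```

```bash
python3 - <<'E'
from h import *
print(go(597,-357,120,95),env.get_obs()['tool_pos'],env.get_obs()['qpos'].round())
E
```

```text
([-10.749, 2.574, 0.023, 0.03], 'yaw', 95.3) [0.45476101 0.06163278 0.12091331] [-71.  -4.  59. 118.   4.  64.  -8.]
```

Call:
{"fn": "drive_tool", "kwargs": {
  "moves": [0, 1.3, -0.3, 0, 0, -1.2, 2.0, -0.3, 0, 0, -2.7, 2.2, -0.3, 0.5, 0, -4.1, 2.3, -0.3, 1.0, 0, -5.5, 2.4, -0.3, 1.5, 0]
}}

```text
time_s: 34.28
tool_pos: [0.5694, -0.1507, 0.1303]
tool_rot: [-179.9, 0.1, 80.1]
force: [0.8, 1.3, -0.8]
grip_width: 0.0287
grasp_force: 25.0
```

```bash
python3 - <<'E'
from h import *
print(go(597,-357,120,80),env.get_obs()['tool_pos'],env.get_obs()['qpos'].round())
E
```

```text
([-4.962, 1.564, 0.257, 0.013], 'yaw', 80.1) [ 0.569403   -0.15072275  0.13029393] [-39.  26.  65. 100. -24.  70.  22.]
```

Call:
{"fn": "drive_tool", "kwargs": {
  "moves": [-1.2, 0.4, 0, 0, 0, -2.4, 0.8, 0, 0, 0, -2.4, 0.8, 0, 0, 0]
}}

```text
time_s: 34.65
tool_pos: [0.5824, -0.2559, 0.1306]
tool_rot: [-179.9, 0.3, 79.7]
force: [-0.7, 0.5, -0.8]
grip_width: 0.0286
grasp_force: 25.0
```

```bash
python3 - <<'E'
from h import *
print(go(597,-357,120,80),env.get_obs()['tool_pos'],env.get_obs()['qpos'].round(1))
E
```

```text
([-2.421, 0.81, 0.265, -0.025], 'yaw', 79.7) [ 0.58237214 -0.25593246  0.13061022] [-24.   31.4  61.3  93.5 -28.3  72.4  32.3]
```

j3 is falling, so I'll carry on.

Call:
{"fn": "drive_tool", "kwargs": {
  "moves": [-1.2, 0.4, 0, 0, 0, -2.42, 0.81, 0, 0, 0, -2.42, 0.81, 0, 0, 0, -2.42, 0.81, 0.8, 0, 0, -2.42, 0.81, 0.8, 0, 0]
}}

```text
time_s: 35.28
tool_pos: [0.5995, -0.3467, 0.0962]
tool_rot: [-179.6, -0.2, 80.4]
force: [-0.5, 0.4, -0.7]
grip_width: 0.0287
grasp_force: 25.0
```

```bash
python3 - <<'E'
from h import *
print(go(597,-357,50.5,80),env.get_obs()['tool_pos'],env.get_obs()['qpos'].round(1))
im,d,P,cam=look('side'); save(cv2.resize(im[200:420,160:360],(540,594),interpolation=2),"s6.png")
E
```

```text
([-0.265, -0.019, 1.143, 0.035], 'yaw', 80.4) [ 0.59953495 -0.34667488  0.09621136] [-10.1  39.4  56.4  86.  -33.5  73.2  40.7]
```

View pics/s6.png

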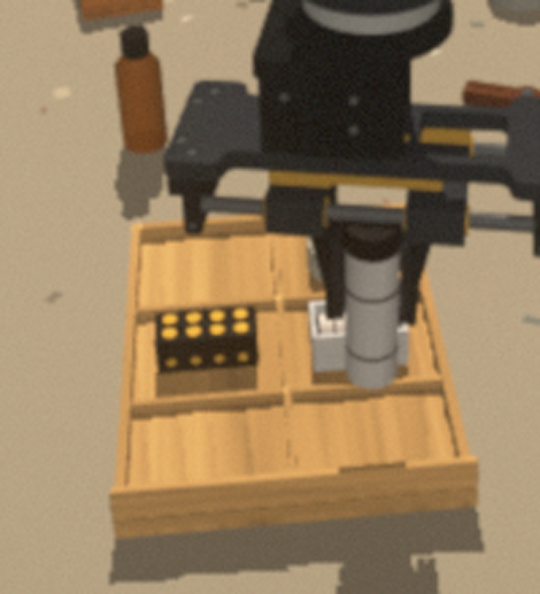

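The side view shows the tube held upright over the right tall cell (372,380), still to be shifted slightly towards the board. I'll shift it and lower.

Call:
{"fn": "drive_tool", "kwargs": {
  "moves": [-0.25, -0.02, 0, 0, 0, -0.25, -0.02, 0.5, 0, 0, -0.25, -0.02, 0.9, 0, 0, -0.25, -0.02, 1.08, 0, 0, -0.25, -0.02, 1.12, 0, 0]
}}

```text
time_s: 35.95
tool_pos: [0.5981, -0.3593, 0.0543]
tool_rot: [-179.9, -0.0, 80.3]
force: [0.2, 0.1, -1.4]
grip_width: 0.0291
grasp_force: 25.0
```

Call:
{"fn": "drive_tool", "kwargs": {
  "moves": [0, 0, 0.02, 0, 0, 0, 0, 0.03, 0, 0]
}}

```text
time_s: 36.2
tool_pos: [0.5987, -0.36, 0.0547]
tool_rot: [179.9, 0.0, 80.3]
force: [-0.7, 0.8, -0.7]
grip_width: 0.0285
grasp_force: 25.0
```

Call:
{"fn": "drive_tool", "kwargs": {
  "moves": [0, 0, 0.06, 0, 0, 0, 0, 0.1, 0, 0, 0, 0, 0.13, 0, 0, 0, 0, 0.13, 0, 0]
}}

```text
time_s: 36.7
tool_pos: [0.5985, -0.3603, 0.05]
tool_rot: [179.9, 0.0, 80.3]
force: [-1.3, 1.2, 5.1]
grip_width: 0.0287
grasp_force: 25.0
```

Call:
{"fn": "drive_tool", "kwargs": {
  "moves": [0, 0, 0, 0, 56, 0, 0, 0, 0, 56, 0, 0, -0.5, 0, 56, 0, 0, -1.5, 0, 56, 0, 0, -2.4, 0, 56]
}}

```text
time_s: 37.33
tool_pos: [0.5985, -0.3601, 0.1475]
tool_rot: [179.9, 0.0, 80.3]
force: [0.8, 0.3, -0.5]
grip_width: 0.0556
grasp_force: 0.0
```

Call:
{"fn": "drive_tool", "kwargs": {
  "moves": [1.0, -0.2, -0.3, 0, 56, 2.4, -0.8, -0.3, -0.3, 56, 3.8, -1.4, -0.3, -0.6, 56, 5.0, -2.0, -0.3, -1.0, 56, 5.5, -2.3, -0.3, -1.0, 56]
}}

```text
time_s: 37.95
tool_pos: [0.5447, -0.1236, 0.1576]
tool_rot: [180.0, -0.2, 90.5]
force: [-0.3, 0.1, 0.1]
grip_width: 0.0559
grasp_force: 0.0
```

```bash
python3 - <<'E'
from h import *
print(env.get_obs()['tool_pos'],env.get_obs()['qpos'].round(1))
im,d,P,cam=look('top')
print("bot");[print(c) for c in comps(P,cam,.446,-.039,.04,.085,.11,.095,5)]
print("tube");[print(c) for c in comps(P,cam,.597,-.357,.05,.09,.13,.105,5)]
im,d,P,cam=look('side')
print("tube");[print(c) for c in comps(P,cam,.597,-.357,.05,.09,.13,.105,5)]
print(go(446.5,-39,140,90))
E
```

```text
[ 0.5446868  -0.1235875   0.15758577] [-45.5  17.5  65.7 103.  -17.1  70.4  25.6]
bot
(np.int32(47), array([447.1, -37.8]), array([446.4, -38.4]), array([17., 17.]), 1, 'pca', 144.3)
tube
(np.int32(123), array([ 595.8, -360.2]), array([ 595.4, -360. ]), array([28., 30.]), 1, 'pca', -69.9)
tube
(np.int32(417), array([ 597. , -365.8]), array([ 596.9, -365.7]), array([44., 29.]), 86, 'pca', -92.7)
([2.147, -2.44, 0.443, 0.055], 'yaw', 90.6)
```

Call:
{"fn": "drive_tool", "kwargs": {
  "moves": [1.0, -1.0, 0, 0, 56, 2.0, -2.0, 0, 0, 56, 2.13, -2.44, 0, 0, 56, 2.13, -2.44, 0.3, 0, 56, 2.13, -2.44, 0.3, 0, 56]
}}

```text
time_s: 38.67
tool_pos: [0.4471, -0.0445, 0.1447]
tool_rot: [-180.0, 0.0, 90.1]
force: [0.7, 0.2, -0.3]
grip_width: 0.0559
grasp_force: 0.0
```

```bash
python3 - <<'E'
from h import *
print(go(446.8,-38.5,38,90),env.get_obs()['tool_pos'],env.get_obs()['qpos'].round(1))
E
```

```text
([0.151, -0.008, 2.667, 0.008], 'yaw', 90.1) [ 0.44710847 -0.04453241  0.14467323] [-64.9 -11.5  62.6 117.8  11.1  68.   -6.9]
```

Call:
{"fn": "drive_tool", "kwargs": {
  "moves": [0.15, 0, 0.6, 0, 56, 0.15, 0, 1.4, 0, 56, 0.15, 0, 2.2, 0, 56, 0.15, 0, 2.65, 0, 56, 0.15, 0, 2.65, 0, 56]
}}

```text
time_s: 39.3
tool_pos: [0.4465, -0.0398, 0.0381]
tool_rot: [-179.8, 0.4, 90.1]
force: [0.1, -1.2, -0.2]
grip_width: 0.0561
grasp_force: 0.0
```

Call:
{"fn": "drive_tool", "kwargs": {
  "moves": [0, 0, 0, 0, 0, 0, 0, 0, 0, 0, 0, 0, 0, 0, 0, 0, 0, 0, 0, 0],
  "squeeze": 25
}}

```text
time_s: 39.8
tool_pos: [0.4474, -0.0364, 0.0396]
tool_rot: [179.9, -0.1, 90.3]
force: [-1.2, -0.0, 3.9]
grip_width: 0.0336
grasp_force: 25.0
```

Call:
{"fn": "drive_tool", "kwargs": {
  "moves": [0, 0, -0.6, 0, 0, 0, 0, -1.5, 0, 0, 0, 0.3, -2.0, 0, 0, 0, 0.6, -2.0, 0, 0]
}}

```text
time_s: 40.3
tool_pos: [0.4723, -0.0352, 0.1207]
tool_rot: [179.8, -0.3, 90.4]
force: [-0.8, -0.3, -1.6]
grip_width: 0.0333
grasp_force: 25.0
```

```bash
python3 - <<'E'
from h import *
print(go(507,-360,120,80),env.get_obs()['tool_pos'],env.get_obs()['qpos'].round(1))
E
```

```text
([-8.124, 0.816, 0.016, 1.036], 'yaw', 90.4) [ 0.47229649 -0.03524671  0.12065459] [-66.9  -0.8  69.  116.6   0.5  63.4   2.3]
```

Call:
{"fn": "drive_tool", "kwargs": {
  "moves": [-0.5, 0, -0.5, 0, 0, -1.0, 0, -0.5, 0, 0, -1.0, 0, -0.5, 0, 0]
}}

```text
time_s: 40.67
tool_pos: [0.4706, -0.0778, 0.1389]
tool_rot: [-180.0, -0.0, 90.1]
force: [0.0, -0.3, -2.4]
grip_width: 0.0334
grasp_force: 25.0
```

```bash
python3 - <<'E'
from h import *
print(go(507,-360,120,80),env.get_obs()['tool_pos'],env.get_obs()['qpos'].round(1))
E
```

```text
([-7.056, 0.898, 0.472, 1.009], 'yaw', 90.1) [ 0.47063662 -0.07780388  0.13889794] [-63.1  -2.4  69.4 114.9   2.4  66.    5.3]
```

Call:
{"fn": "drive_tool", "kwargs": {
  "moves": [-0.6, 0, 0, 0, 0, -1.2, 0, 0, 0, 0, -1.8, 0.1, 0, 0, 0, -1.8, 0.1, 0, 0, 0]
}}

```text
time_s: 41.18
tool_pos: [0.4749, -0.1494, 0.1386]
tool_rot: [-179.9, 0.1, 90.1]
force: [-0.1, 0.2, -0.9]
grip_width: 0.0336
grasp_force: 25.0
```

```bash
python3 - <<'E'
from h import *
print(go(507,-360,120,90),env.get_obs()['tool_pos'],env.get_obs()['qpos'].round(1))
E
```

```text
([-5.266, 0.794, 0.465, 0.01], 'yaw', 90.1) [ 0.47489618 -0.14942717  0.13859564] [-51.6   5.3  69.8 112.3  -5.4  66.   20.4]
```

j3 is holding under 70°, so I'll continue in moderate steps.

Call:
{"fn": "drive_tool", "kwargs": {
  "moves": [-0.8, 0.1, 0, 0, 0, -1.6, 0.2, 0, 0, 0, -2.4, 0.3, 0, 0, 0, -3.0, 0.4, 0, 0, 0, -3.0, 0.4, 0, 0, 0]
}}

```text
time_s: 41.8
tool_pos: [0.4916, -0.2685, 0.1386]
tool_rot: [-179.9, 0.0, 90.2]
force: [-0.0, 0.8, -1.7]
grip_width: 0.0334
grasp_force: 25.0
```

```bash
python3 - <<'E'
from h import *
print(go(507,-360,100,90),env.get_obs()['tool_pos'],env.get_obs()['qpos'].round(1))
E
```

```text
([-2.288, 0.378, 0.965, 0.016], 'yaw', 90.2) [ 0.491622   -0.2685263   0.13859119] [-29.1  19.7  65.8 104.  -19.2  68.8  42.7]
```

Call:
{"fn": "drive_tool", "kwargs": {
  "moves": [-0.8, 0.1, 0, 0, 0, -1.6, 0.25, 0, 0, 0, -2.27, 0.36, 0, 0, 0, -2.27, 0.36, 0, 0, 0, -2.27, 0.36, 0.8, 0, 0]
}}

```text
time_s: 42.42
tool_pos: [0.509, -0.3576, 0.1085]
tool_rot: [179.8, 0.0, 90.4]
force: [-0.5, 0.5, -2.0]
grip_width: 0.0335
grasp_force: 25.0
```

Call:
{"fn": "drive_tool", "kwargs": {
  "moves": [0, 0, 0.2, 0, 0, 0, 0, 0.5, 0, 0, 0, 0, 0.7, 0, 0, 0, 0, 0.7, 0, 0]
}}

```text
time_s: 42.92
tool_pos: [0.5066, -0.3588, 0.0787]
tool_rot: [-180.0, -0.0, 90.3]
force: [-0.5, 0.3, -1.5]
grip_width: 0.0335
grasp_force: 25.0
```

```bash
python3 - <<'E'
from h import *
print(go(507,-360,44.5,90),env.get_obs()['tool_pos'],env.get_obs()['qpos'].round(1))
E
```

```text
([-0.031, 0.009, 0.854, 0.028], 'yaw', 90.3) [ 0.50662948 -0.35877191  0.07865069] [-11.5  31.7  58.2  98.5 -29.1  66.5  55.3]
```

Call:
{"fn": "drive_tool", "kwargs": {
  "moves": [0, 0, 0.3, 0, 0, 0, 0, 0.6, 0, 0, 0, 0, 0.75, 0, 0, 0, 0, 0.82, 0, 0, 0, 0, 0.86, 0, 0]
}}

```text
time_s: 43.55
tool_pos: [0.5067, -0.3594, 0.0446]
tool_rot: [-180.0, 0.0, 90.3]
force: [-2.1, 0.9, 5.0]
grip_width: 0.0333
grasp_force: 25.0
```

Call:
{"fn": "drive_tool", "kwargs": {
  "moves": [0, 0, 0.02, 0, 0, 0, 0, 0.02, 0, 0]
}}

```text
time_s: 43.8
tool_pos: [0.5067, -0.3595, 0.0447]
tool_rot: [180.0, -0.0, 90.3]
force: [-2.0, 1.9, 6.3]
grip_width: 0.0332
grasp_force: 25.0
```

Call:
{"fn": "drive_tool", "kwargs": {
  "moves": [0, 0, 0, 0, 54, 0, 0, 0, 0, 54, 0, 0, -0.5, 0, 54, 0, 0, -1.5, 0, 54, 0, 0, -2.6, 0, 54]
}}

```text
time_s: 44.42
tool_pos: [0.5067, -0.3593, 0.1498]
tool_rot: [180.0, 0.0, 90.3]
force: [0.9, 0.7, 0.4]
grip_width: 0.0536
grasp_force: 0.0
```

Call:
{"fn": "drive_tool", "kwargs": {
  "moves": [0.5, 0, -0.6, 0, 54, 1.8, 0, -0.6, 0, 54, 3.0, 0, -0.6, 0, 54, 4.2, 0, -0.6, 0, 54, 4.2, 0, -0.6, 0, 54]
}}

```text
time_s: 45.05
tool_pos: [0.5074, -0.1859, 0.1724]
tool_rot: [179.9, -0.2, 90.8]
force: [0.4, -0.0, -0.0]
grip_width: 0.0537
grasp_force: 0.0
```

```bash
python3 - <<'E'
from h import *
print(env.get_obs()['time_s'],env.get_obs()['tool_pos'],env.get_obs()['qpos'].round(1))
im,d,P,cam=look('side'); save(cv2.resize(im[130:410,150:430],(600,600),interpolation=2),"s7.png")
im,d,P,cam=look('top'); save(cv2.resize(im[140:320,120:450],(800,436),interpolation=2),"t7.png")
for nm,c,lo,zp in(("tube",(.597,-.36),.09,.105),("bot",(.507,-.36),.085,.1),("reg",(.593,-.28),.022,.031),("term",(.503,-.28),.022,.03),("ring",(.587,-.197),.018,.025)):
    print(nm);[print(c) for c in comps(P,cam,*c,.045,lo,.12,zp,8)]
Z=P[...,2]
for c in((.587,.247),(.5597,.353)):
    u,v=proj(cam,(*c,.068)).round().astype(int); print(np.nanmedian(Z[v-1:v+2,u-1:u+2]))
E
```

```text
45.05 [ 0.50740922 -0.18587171  0.17241712] [-41.9  12.6  67.3 104.5 -12.6  71.   29.7]
tube
(np.int32(85), array([ 599.6, -361.6]), array([ 600.5, -360.9]), array([30., 20.]), 81, 'pca', -99.5)
bot
(np.int32(36), array([ 503.2, -364.1]), array([ 502.3, -364.3]), array([11., 22.]), 56, 'pca', 141.2)
reg
term
ring
(np.int32(26), array([ 590. , -182.8]), array([ 589.8, -182.2]), array([ 9., 33.]), 80, 'pca', 170.6)
0.0646116570083524
0.06645030003248271
```

View pics/s7.png

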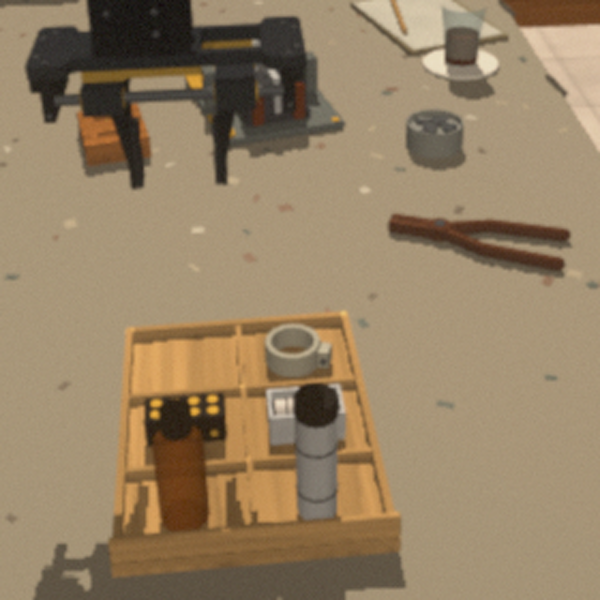

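View pics/t7.png

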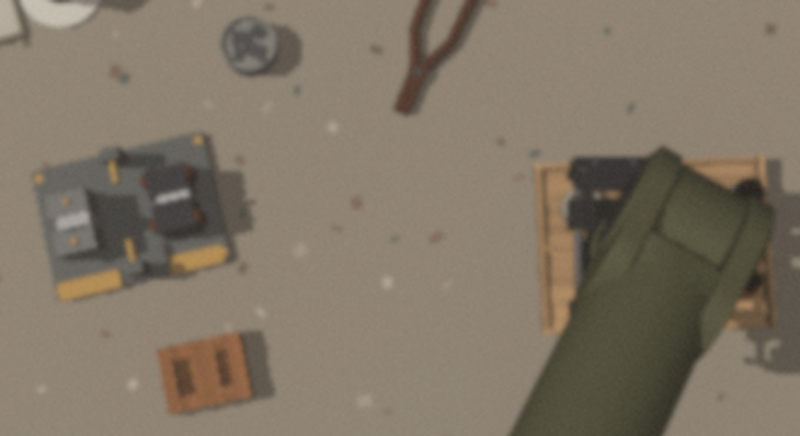

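In the final pictures the bottle (180,490) and tube (316,470) stand upright in the two tall cells, and the three low parts lie in theirs. Both spacers sit in their gaps (73,218 and 172,197), and the plier and tin have not moved.

```bash
python3 -c "
from cell import env
print(env.sign_off())"
```

```text
the job is handed in; nothing more can be done
None
```

The job is handed in at about 45 s: both spacers are pushed home in their gaps, the three low parts present (ring, register, terminal block) lie flat in low cells, and the tube and bottle, loaded last, stand in the two tall cells; the sign-off gave no verdict.

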